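# Tamp the drying cell level

### The job

Two ceramic nuggets ride proud on the bed in the microscope lab's drying cell, one at each end. Take the hand tamper from its tray and press both down with its flat foot, not with the fingers, until all the nuggets lie level in one layer, and then, with everything level, give the bed a firm, steady press of about 15 N for a second, never pressing harder than 25 N because the nuggets chip. Stand the tamper back upright in its tray, flat on the floor of it, let go, and leave the other things on the bench where they are.

Things in the scene. Friction and masses are not known exactly. Their poses are not given: they have to be found in the camera images.
- tamper_grip (a point): the hand tamper: an upright black square bar handle, 24 x 24 mm in section, on a flat steel foot; 115 mm tall, about 0.28 kg (varies). This point is on the handle's axis, 75 mm above the foot's underside (the bare handle runs from 22 to 115 mm above it). z points up the handle; x and y are square to the handle's faces. It starts standing upright in its tray.
- tamper_foot (a point): centre of the flat underside of the tamper's foot, which does the tamping. The foot is a steel plate 46 mm (its x) by 42 mm (its y) and 10 mm thick, with a 32 x 32 mm collar above it up to 22 mm. Same axes as tamper_grip, 75 mm below it.
- bin: the drying cell: a bare steel open-topped oblong bin fixed to the bench, 176 mm (its x) by 72 mm (its y) outside and 36 mm high, walls and floor 6 mm thick: 164 x 60 mm and 30 mm deep inside. Origin: centre of its underside on the bench, z up. It lies on one side of the bench's middle, the tray on the other. When all nuggets are level a foot resting on them has its underside 34 mm above this origin.
- tray: the tamper's tray: a low square aluminium tray fixed to the bench, 100 x 100 mm outside, 90 x 90 mm inside, floor 5 mm thick, rim 11 mm high. Origin: centre of its underside on the bench, z up.
- nugget0_center (a point): centre of one of ten alike loose white ceramic nuggets in the bin, chunky lumps 27 mm across the middle and 28 mm tall with flat ends, about 58 g. Starts on the bin's floor in a group of four at one end, its centre 20 mm above the bin's underside.
- nugget1_center (a point): centre of one of ten alike loose white ceramic nuggets in the bin, chunky lumps 27 mm across the middle and 28 mm tall with flat ends, about 58 g. Starts on the bin's floor in a group of four at one end, its centre 20 mm above the bin's underside.
- nugget2_center (a point): centre of one of ten alike loose white ceramic nuggets in the bin, chunky lumps 27 mm across the middle and 28 mm tall with flat ends, about 58 g. Starts on the bin's floor in a group of four at one end, its centre 20 mm above the bin's underside.
- nugget3_center (a point): centre of one of ten alike loose white ceramic nuggets in the bin, chunky lumps 27 mm across the middle and 28 mm tall with flat ends, about 58 g. Starts on the bin's floor in a group of four at one end, its centre 20 mm above the bin's underside.
- nugget4_center (a point): centre of one of ten alike loose white ceramic nuggets in the bin, chunky lumps 27 mm across the middle and 28 mm tall with flat ends, about 58 g. Starts on the bin's floor in a group of four at one end, its centre 20 mm above the bin's underside.
- nugget5_center (a point): centre of one of ten alike loose white ceramic nuggets in the bin, chunky lumps 27 mm across the middle and 28 mm tall with flat ends, about 58 g. Starts on the bin's floor in a group of four at one end, its centre 20 mm above the bin's underside.
- nugget6_center (a point): centre of one of ten alike loose white ceramic nuggets in the bin, chunky lumps 27 mm across the middle and 28 mm tall with flat ends, about 58 g. Starts on the bin's floor in a group of four at one end, its centre 20 mm above the bin's underside.
- nugget7_center (a point): centre of one of ten alike loose white ceramic nuggets in the bin, chunky lumps 27 mm across the middle and 28 mm tall with flat ends, about 58 g. Starts on the bin's floor in a group of four at one end, its centre 20 mm above the bin's underside.
- nugget8_center (a point): centre of one of ten alike loose white ceramic nuggets in the bin, chunky lumps 27 mm across the middle and 28 mm tall with flat ends, about 58 g. Starts proud, on top of the four at the bin's -x end, 38.5 mm from its centre and some 10 mm higher. Tamped by the foot it works its way between them down to the floor. The push varies; where one straight push jams (15 to 30 N), easing off a millimetre and pressing again, with a small shift, sinks it in strokes of about 15 N.
- nugget9_center (a point): centre of one of ten alike loose white ceramic nuggets in the bin, chunky lumps 27 mm across the middle and 28 mm tall with flat ends, about 58 g. Starts proud, on top of the four at the bin's +x end, 38.5 mm from its centre and some 10 mm higher. Tamped by the foot it works its way between them down to the floor. The push varies; where one straight push jams (15 to 30 N), easing off a millimetre and pressing again, with a small shift, sinks it in strokes of about 15 N.
- eyepiece: a black microscope eyepiece standing on the bench near the middle, 34 mm across and 50 mm tall; a bystander. Origin: centre of its underside, z up.
- objective: a steel microscope objective standing on the bench near the middle, 26 mm across and 46 mm tall; a bystander. Origin: centre of its underside, z up.
- jar: an amber glass jar with a black cap beyond the bin and tray, 64 mm across and 85 mm tall; a bystander. Origin: centre of its underside, z up.

How it is judged:
By the outcome, as a careful person would: the job done as asked, in the order asked, and still so for the second after the job is handed in, with the robot touching nothing.
It also fails if it takes over 72 s, if anything falls off the work surface, if the arm or the gripper's body presses on something with over 40 N, if the wrist force passes 120 N, or if a joint passes its speed limit or range.

### The arm

A 6-joint arm with a two-finger parallel gripper is mounted at the origin on the work surface. World frame = base frame: x ahead of the robot, y to its left, z up, the work surface at z = 0. Lengths are in mm, angles in degrees, forces in N, time in s.
With the tool pointing down it reaches from about 350 to 850 mm from the base axis. Payload 8.1 kg.
Tool frame: the origin (TCP) lies between the finger pads; the fingertips stand 17 mm ahead of it and the grasp point (between the pads) lies 2 mm behind it; z points along the fingers, y is the line along which they close (so a half turn about z gives the same grasp; the last joint's range is limited). The gripper opens to 85 mm and grips with 20 to 120 N. Pads are 22 mm wide; open, the fingers measure 114 mm over their backs; the gripper's body (76 mm by 85 mm) begins 54 mm behind the grasp point. The pads swing forward as they close: fully open they stand 13 mm farther back than shut.
Start: joints at [58.934, 7.471, 85.268, -0, 87.261, -4.893], TCP at [264.627, 538.496, 248.292] pointing down, gripper open.
Joint ranges: [-169.43, 169.43], [-51.17, 129.36], [1.28, 143.12], [-76.62, 256.62], [0, 156.53], [-152.29, 152.29]. Speed limits (degrees/s): [136.94, 136.94, 159.86, 180, 180, 180].

### API

Orientations are given as [roll, pitch, yaw] about the fixed x, y, z axes, in that order (R = Rz(yaw) Ry(pitch) Rx(roll)).
In Python, from bench import sense, snapshot, hand_in, trace, place_of gives the robot as it stands.
- The arm moves only by the shell command python3 -m handwheel 'ROWS' [FORCE]. ROWS is JSON, a list of rows, each a list of 7 numbers: the opening, from -1 (shut) to 1 (fully open), then the shift along the tool's x, y, z in cm, then the turn, a rotation vector about the tool's x, y, z in rad. A call has 1 to 12 rows; each row shifts and turns the commanded pose from where the row before left it, along the tool's axes as they then stand; what a row does not reach is not made up. A row lasts 1/12 s, in which the tool goes at most 41.7 mm and 7.16 degrees, less where a joint would pass 70% of its speed; a pose out of reach is approached as far as the arm can. A call with a gripper value outside its range is refused whole. The fingers move at their own pace and stop on an object; FORCE is the grip in N (left out, the last holds). Time passes only in rows, so rows that do not move let the fingers close. It gives the time, the measured TCP pose, the force, the opening and the grip force at its end, in the units of the state.
- sense(): the state, without advancing time (a new reading comes with each control period).
- snapshot(name): name is "scene" or "top" or "wrist"; returns a dict with "image" (384x512x3 uint8, red, green, blue), "intrinsics" (3x3 intrinsics, pixels), "k1" (the pictures are not rectified: a ray, as slopes to the right and down, at radius r is drawn at 1 + k1 r^2 times it, then the intrinsics apply), "R" (3x3) and "t" (3): a world point X has camera coordinates R X + t. Camera axes: x right, y down, z forward; pixel columns grow to the right and rows downward; lengths in mm; the calibration is good to about 2 mm. A picture is of the moment at which its call begins. There is no depth.
- hand_in(): hands the job in; it is judged then, once.
Trained networks look in a picture, given as the dict that the camera call returned (one of the last four; its "shot" number tells which), for a name from the list of things; names that differ only in an ending like _2 or _b are one class to them, and where a whole thing is asked for, a point or a joint stands for the part that bears it (a point fixed in the world has none). Each returns a list of dicts, best first, with "conf" (0 to 1); they miss things now and then, are a little off and sometimes report something else, mostly with a low value. They report only what shows in the picture. A call takes as long as a camera call.
- trace(picture, query): "pixels" (384x512 bool, what is visible of it).
- place_of(picture, query): "location" ([x, y, z] in mm, in world coordinates, good to about 4 mm: a listed point, or the origin of a listed thing).
The state is a dict: "time": time; "joint_pos": joint angles; "qd": joint speeds; "joint_efforts": joint torques, N m; "tool_pos": TCP position; "tcp_rot": TCP orientation; "ft_force": force on the tool from outside, world axes, zero at the start; "wrist_torque": the same for the moment, N m; "finger_gap": finger opening in mm; "grip_force": force on a finger pad.
Only numpy, scipy, OpenCV 4.12 (cv2) and the standard library are available. Lean on these libraries where they do the work, as an engineer would, in place of code of your own. Each camera call takes 0.05 s, during which the arm holds its last target. There are 200 camera calls.

## Working session

There is one attempt and no reset: what is moved stays moved. The work goes in short steps, Python scripts to look and compute and a shell command to move; the robot and the scene stay as the last step left them, time stands still between calls to the robot, and variables do not carry over. Pictures are saved under pics/ and viewed, at most 10 in all, crops included, and the job is handed in when it is done.

```bash
mkdir -p pics; ls; cat > h.py <<'E'
import numpy as np, cv2
from bench import sense, snapshot, hand_in, trace, place_of
def save(p,n): cv2.imwrite('pics/'+n,cv2.cvtColor(p['image'],cv2.COLOR_RGB2BGR))
def proj(p,X):
    c=np.array(p['R'])@np.array(X,float)+np.array(p['t']); s=c[:2]/c[2]; s=s*(1+p['k1']*(s@s)); K=np.array(p['intrinsics']); return K[:2,:2]@s+K[:2,2]
def ray(p,uv,z):
    K=np.array(p['intrinsics']); d=np.linalg.solve(K[:2,:2],np.array(uv,float)-K[:2,2]); s=d.copy()
    for _ in range(20): s=d/(1+p['k1']*(s@s))
    R=np.array(p['R']); o=-R.T@np.array(p['t']); v=R.T@np.array([*s,1]); return o+v*(z-o[2])/v[2]
E
python3 - <<'E'
from h import *
s=sense(); print({k:np.round(v,2) for k,v in s.items()})
for n in ['scene','top']:
    p=snapshot(n); save(p,n+'0.png')
    for q in ['tamper_grip','tamper_foot','bin','tray','nugget8_center','eyepiece','objective','jar']:
        print(n,q,[(np.round(d['location']),round(d['conf'],2)) for d in place_of(p,q)][:(10 if 'nug' in q else 2)])
E
```

```text
pics
{'time': np.float64(0.0), 'joint_pos': array([58.93,  7.51, 85.33,  0.  , 87.26, -4.89]), 'qd': array([ 0.05, -0.04,  0.04,  0.08, -0.01,  0.05]), 'joint_efforts': array([-0.000e+00, -5.694e+01, -5.005e+01, -0.000e+00,  2.000e-02,
       -0.000e+00]), 'tool_pos': array([264.34, 538.05, 247.25]), 'tcp_rot': array([-1.7989e+02, -1.0000e-02,  1.5383e+02]), 'ft_force': array([-0.25, -0.08, -0.67]), 'wrist_torque': array([ 0.02, -0.01, -0.01]), 'grip_force': np.float64(0.0), 'finger_gap': np.float64(84.87)}
scene tamper_grip [(array([ 527., -214.,   80.]), 0.6)]
scene tamper_foot [(array([507.,   7.,  -0.]), 0.66), (array([ 532., -216.,    6.]), 0.59)]
scene bin [(array([486., 185.,   3.]), 0.86)]
scene tray [(array([ 528., -212.,    2.]), 0.71)]
scene nugget8_center [(array([457., 166.,  30.]), 0.39)]
scene eyepiece [(array([507.,   6.,   2.]), 0.6)]
scene objective [(array([596.,   4.,   4.]), 0.69)]
scene jar [(array([773.,  71.,   1.]), 0.57)]
top tamper_grip [(array([ 524., -216.,   83.]), 0.7)]
top tamper_foot [(array([ 529., -217.,    6.]), 0.74)]
top bin [(array([498., 188.,   3.]), 0.84)]
top tray [(array([ 527., -214.,   -0.]), 0.9), (array([597.,  -3.,  -1.]), 0.6)]
top nugget8_center []
top eyepiece [(array([514.,   5.,   1.]), 0.73)]
top objective [(array([600.,  -1.,   0.]), 0.69)]
top jar [(array([776.,  70.,   1.]), 0.82)]
```

View pics/top0.png

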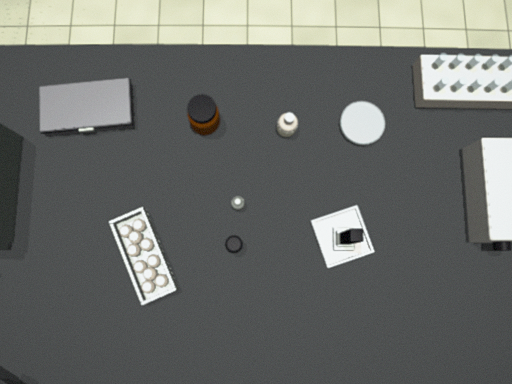

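View pics/scene0.png

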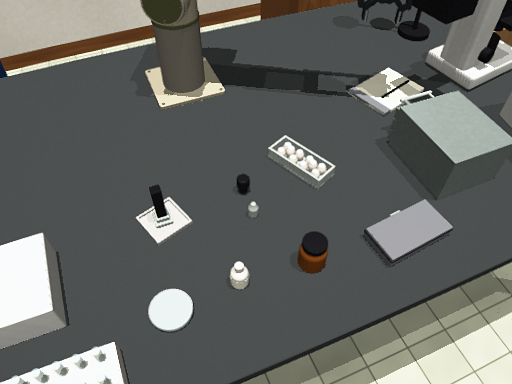

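The top view shows the bin at the left, with corners at about (110,222), (142,208), (176,291) and (143,304). The tray is at the right, at about (311,219), (359,206), (374,251) and (327,267), with the tamper near (347,238). The eyepiece is at (234,243) and the objective at (238,203). Next I'll measure the angles.

```bash
python3 - <<'E'
from h import *
p=snapshot('top')
for q,z in [('bin',36),('tray',11),('tamper_foot',15)]:
    for d in trace(p,q)[:1]:
        m=d['pixels'].astype(np.uint8); ys,xs=np.nonzero(m)
        P=np.array([ray(p,(x,y),z)[:2] for x,y in zip(xs,ys)],np.float32)
        print(q,d['conf'],len(xs),cv2.minAreaRect(P))
        print(np.round(cv2.boxPoints(cv2.minAreaRect(P))))
E
```

```text
bin 0.74 1982 ((492.0979919433594, 184.32028198242188), (175.49026489257812, 78.20134735107422), 23.278335571289062)
[[396. 186.]
 [427. 114.]
 [588. 183.]
 [557. 255.]]
tray 0.58 1819 ((532.5596923828125, -209.03936767578125), (100.08740234375, 102.2345199584961), 18.973920822143555)
[[ 469. -177.]
 [ 502. -274.]
 [ 597. -241.]
 [ 563. -144.]]
tamper_foot 0.59 625 ((527.2449340820312, -219.2503204345703), (60.77070236206055, 46.26789093017578), 88.56977081298828)
[[ 503. -249.]
 [ 550. -250.]
 [ 551. -189.]
 [ 505. -188.]]
```

```bash
cat >> h.py <<'E'
from scipy.spatial.transform import Rotation as Ro
def goal(pos,yaw=None):
    "tool-axis shift (cm) then turn (rad) from the measured pose to TCP pos with tool straight down at yaw (half turn free)"
    s=sense(); R=Ro.from_euler('xyz',s['tcp_rot'],degrees=True)
    print('at',np.round(s['tool_pos'],1),np.round(s['tcp_rot'],2),'F',np.round(s['ft_force'],1),'gap',np.round(s['finger_gap'],1),'t',round(s['time'],2))
    if pos is not None: print('shift cm',np.round(R.inv().apply(np.array(pos)-s['tool_pos'])/10,2))
    if yaw is not None:print('turn',np.round((R.inv()*Ro.from_euler('xyz',[180,0,yaw],degrees=True)).as_rotvec(),3))
E
python3 -m handwheel '[[1,-2.84,-2.8,0,0,0,0],[1,-2.84,-2.8,0,0,0,0],[1,-2.84,-2.8,0,0,0,0],[1,-2.84,-2.8,0,0,0,0],[1,-2.84,-2.8,0,0,0,0],[1,-2.84,-2.8,0,0,0,0],[1,-2.84,-2.8,0,0,0,0],[1,-2.84,-2.8,0,0,0,0],[1,-2.84,-2.8,0,0,0,0],[1,-2.84,-2.8,0,0,0,0]]'
python3 -m handwheel '[[1,-2.84,-2.8,0,0,0,0],[1,-2.84,-2.8,0,0,0,0],[1,-2.84,-2.8,0,0,0,0],[1,-2.84,-2.8,0,0,0,0],[1,-2.84,-2.8,0,0,0,0],[1,-2.84,-2.8,0,0,0,0],[1,-2.84,-2.8,0,0,0,0],[1,-2.84,-2.8,0,0,0,0],[1,0,0,0,0,0,0.12],[1,0,0,0,0,0,0.12],[1,0,0,0,0,0,0.12],[1,0,0,0,0,0,0.12]]'
python3 -m handwheel '[[1,0,0,0,0,0,0.12],[1,0,0,0,0,0,0.12],[1,0,0,0,0,0,0.12],[1,0,0,0,0,0,0.12],[1,0,0,0,0,0,0],[1,0,0,0,0,0,0]]'
python3 - <<'E'
from h import *
goal([527,-216,250],90)
p=snapshot('wrist');save(p,'w1.png')
for q in ['tamper_grip','tamper_foot','tray']:
    print(q,[(np.round(d['location'],1),round(d['conf'],2)) for d in place_of(p,q)][:2])
print(-np.array(p['R']).T@p['t'])
E
```

```text
time: 1.93
tool_pos: [396.2, 160.2, 248.6]
tcp_rot: [180.0, 0.0, 153.8]
ft_force: [1.0, -0.6, -0.4]
finger_gap: 85.4
grip_force: 0.0
time: 2.93
tool_pos: [501.1, -139.8, 248.2]
tcp_rot: [-180.0, -0.0, 125.9]
ft_force: [0.2, -0.6, 0.0]
finger_gap: 85.1
grip_force: 0.0
time: 3.43
tool_pos: [501.1, -139.3, 248.4]
tcp_rot: [180.0, 0.0, 99.0]
ft_force: [-0.8, -0.3, -0.3]
finger_gap: 85.8
grip_force: 0.0
at [ 501.1 -139.3  248.4] [179.99   0.    99.04] F [-0.8 -0.3 -0.3] gap 85.8 t 3.43
shift cm [-7.98  1.35 -0.16]
turn [0.    0.    0.158]
tamper_grip [(array([ 526.9, -215.1,   76.3]), 0.92)]
tamper_foot [(array([ 527.2, -211.7,    6.1]), 0.61)]
tray [(array([ 5.323e+02, -2.141e+02, -1.000e-01]), 0.75)]
[491.77115674 -75.27555563 373.51914007]
```

View pics/w1.png

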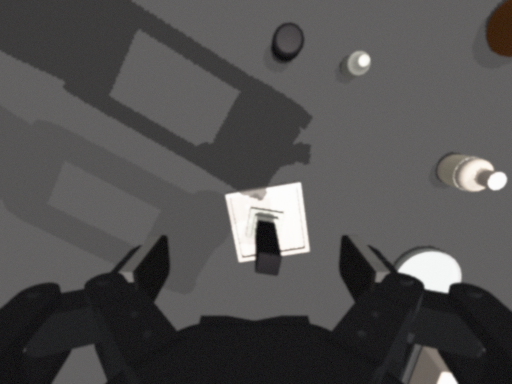

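The wrist view shows the tray at (225–310, 182–262) and the handle rising from about (265,215) to its top at (267,265). I'll zoom in to get the yaw.

```bash
python3 - <<'E'
from h import *
p=snapshot('wrist'); im=cv2.cvtColor(p['image'],cv2.COLOR_RGB2BGR)
def rect(z,x0,x1,y0,y1,s):
    # image: right=-y? keep right=+x, up=+y
    h,w=int((y1-y0)*s),int((x1-x0)*s); M=np.zeros((h,w,2),np.float32)
    for j in range(h):
        for i in range(w): M[j,i]=proj(p,(x0+i/s,y1-j/s,z))
    return cv2.remap(im,M,None,cv2.INTER_CUBIC)
a=rect(15,470,590,-275,-150,4); b=rect(120,500,560,-245,-185,5)
o=np.zeros((500,780+10,3),np.uint8); o[:a.shape[0],:480]=a; o[:300,490:790]=b
for k in range(0,480,80): cv2.putText(o,str(470+k//4),(k,10),0,.35,(0,0,255)); cv2.putText(o,str(-150-k//4),(0,k+12),0,.35,(0,255,0))
cv2.imwrite('pics/r1.png',o)
E
```

```text
(no output)
```

View pics/r1.png

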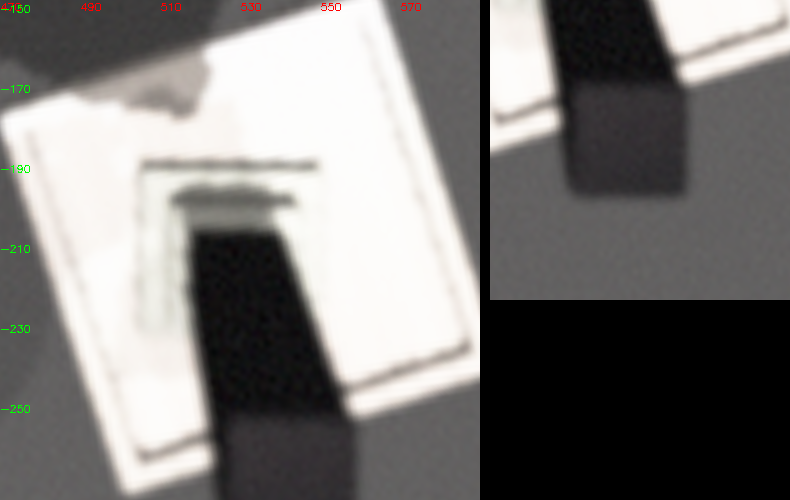

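The foot's far edge runs level at y≈-189, and the collar and top-face edges agree. So the tamper's yaw is about 0.5° (mod 90) and its axis is at about (527,-213). I'll grasp with the tool at yaw 90.

```bash
python3 -m handwheel '[[1,0,0,0,0,0,0.075],[1,0,0,0,0,0,0.075],[1,-3.7,1.3,0,0,0,0],[1,-3.67,1.3,0,0,0,0],[1,0,0,2,0,0,0],[1,0,0,2,0,0,0],[1,0,0,2,0,0,0],[1,0,0,2,0,0,0],[1,0,0,0,0,0,0]]'
python3 - <<'E'
from h import *
goal([527.2,-213,78],90.5)
p=snapshot('wrist');save(p,'w2.png')
print([(np.round(d['location'],1),round(d['conf'],2)) for d in place_of(p,'tamper_grip')][:2])
for q in ['bin','nugget8_center','tray']:
  pass
E
```

```text
time: 4.43
tool_pos: [524.8, -211.8, 163.3]
tcp_rot: [-179.6, -0.2, 90.3]
ft_force: [-1.0, 0.4, -0.7]
finger_gap: 85.6
grip_force: 0.0
at [ 524.8 -211.8  163.3] [-179.61   -0.2    90.28] F [-1.   0.4 -0.7] gap 85.6 t 4.43
shift cm [-0.15  0.29  8.53]
turn [-0.007 -0.003 -0.004]
[(array([ 527.8, -214.2,   78.4]), 0.85)]
```

View pics/w2.png

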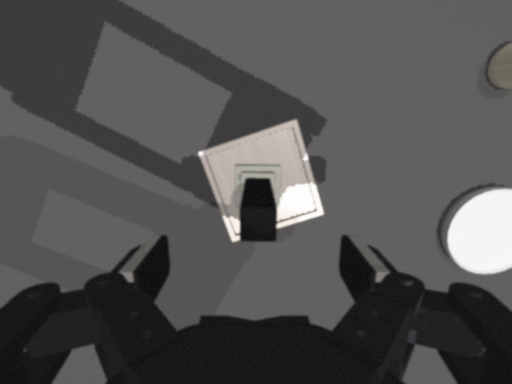

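The handle top is at (258,225), squarely between the fingers at (150,265) and (358,265). I'll go down and close.

```bash
python3 -m handwheel '[[1,-0.1,0.25,1.5,0,0,0],[1,0,0,2,0,0,0],[1,0,0,2,0,0,0],[1,0,0,2,0,0,0],[1,0,0,1,0,0,0],[1,0,0,0,0,0,0],[1,0,0,0,0,0,0],[0.2,0,0,0,0,0,0],[-0.2,0,0,0,0,0,0],[-0.4,0,0,0,0,0,0],[-0.6,0,0,0,0,0,0]]' 40
python3 -m handwheel '[[-0.8,0,0,0,0,0,0],[-1,0,0,0,0,0,0],[-1,0,0,0,0,0,0],[-1,0,0,0,0,0,0],[-1,0,0,0,0,0,0],[-1,0,0,0,0,0,0]]' 110
python3 -c "
from h import *
goal([527.2,-213,78],90.5)"
```

```text
time: 5.45
tool_pos: [530.5, -214.2, 84.4]
tcp_rot: [179.9, 0.0, 90.2]
ft_force: [-0.4, -0.5, 0.2]
finger_gap: 38.7
grip_force: 0.0
time: 5.95
tool_pos: [530.1, -214.0, 83.7]
tcp_rot: [180.0, 0.0, 90.2]
ft_force: [-1.7, 0.6, 5.7]
finger_gap: 23.2
grip_force: 107.7
at [ 530.1 -214.    83.7] [1.7998e+02 1.0000e-02 9.0230e+01] F [-1.7  0.6  5.7] gap 23.2 t 5.95
shift cm [ 0.1  -0.29  0.57]
turn [ 0.     0.    -0.005]
```

```bash
python3 -m handwheel '[[-1,0,0,-1,0,0,0],[-1,0,0,-2,0,0,0],[-1,0,0,-3,0,0,0],[-1,0,0,-3,0,0,0],[-1,0,0,-3,0,0,0],[-1,1.5,0,0,0,0,0],[-1,2.5,0,0,0,0,0],[-1,2.5,0,0,0,0,0],[-1,2.5,-0.3,0,0,0,0],[-1,2.5,-0.3,0,0,0,0],[-1,2.5,-0.3,0,0,0,0],[-1,2.5,-0.3,0,0,0,0]]'
python3 -m handwheel '[[-1,2.5,-0.3,0,0,0,0],[-1,2.5,-0.3,0,0,0,0],[-1,2.5,-0.3,0,0,0,0],[-1,2.5,-0.3,0,0,0,0],[-1,2.5,-0.3,0,0,0,0],[-1,2,0,0,0,0,0],[-1,1,0,0,0,0,0],[-1,0,0,0,0,0,0],[-1,0,0,0,0,0,0],[-1,0,0,0,0,0,0]]'
cat >> h.py <<'E'
def rect(p,z,x0,x1,y0,y1,s):
    im=cv2.cvtColor(p['image'],cv2.COLOR_RGB2BGR); h,w=int((y1-y0)*s),int((x1-x0)*s); M=np.zeros((h,w,2),np.float32)
    for j in range(h):
        for i in range(w): M[j,i]=proj(p,(x0+i/s,y1-j/s,z))
    return cv2.remap(im,M,None,cv2.INTER_CUBIC)
E
python3 - <<'E'
from h import *
goal([495,186,185],113)
p=snapshot('wrist')
print('cam',-np.array(p['R']).T@p['t'])
for q in ['bin','nugget8_center','tamper_foot']:
    print(q,[(np.round(d['location'],1),round(d['conf'],2)) for d in place_of(p,q)])
for d in trace(p,'bin')[:1]:
    m=d['pixels'].astype(np.uint8); ys,xs=np.nonzero(m)
    P=np.array([ray(p,(x,y),36)[:2] for x,y in zip(xs,ys)],np.float32); r=cv2.minAreaRect(P); print(r,np.round(cv2.boxPoints(r)))
o=rect(p,36,390,590,100,270,3.5)
for k in range(0,700,70): cv2.putText(o,str(390+k*20//70),(k,10),0,.35,(0,0,255)); cv2.putText(o,str(270-k*20//70),(0,k+12),0,.35,(0,255,0))
cv2.imwrite('pics/r2.png',o)
E
```

```text
time: 6.95
tool_pos: [516.5, -47.4, 202.8]
tcp_rot: [-179.9, -0.0, 90.2]
ft_force: [0.4, -0.1, -1.9]
finger_gap: 22.9
grip_force: 108.2
time: 7.78
tool_pos: [501.6, 105.3, 203.0]
tcp_rot: [-180.0, 0.0, 90.2]
ft_force: [0.1, -0.4, -2.3]
finger_gap: 22.9
grip_force: 108.0
at [501.6 105.3 203. ] [-1.7997e+02  3.0000e-02  9.0220e+01] F [ 0.1 -0.4 -2.3] gap 22.9 t 7.78
shift cm [ 8.08 -0.63  1.8 ]
turn [-0.001  0.    -0.398]
cam [502.32768796 170.17785616 328.19330018]
bin [(array([493.7, 187.8,  -5.8]), 0.82)]
nugget8_center [(array([457.1, 173.7,  28.5]), 0.68), (array([505.9, 205.1,  22.7]), 0.39)]
tamper_foot [(array([499.2, 108.6, 131.1]), 0.59)]
((492.82220458984375, 185.22198486328125), (176.1978759765625, 71.90279388427734), 23.93910789489746) [[398. 182.]
 [427. 117.]
 [588. 188.]
 [559. 254.]]
```

View pics/r2.png

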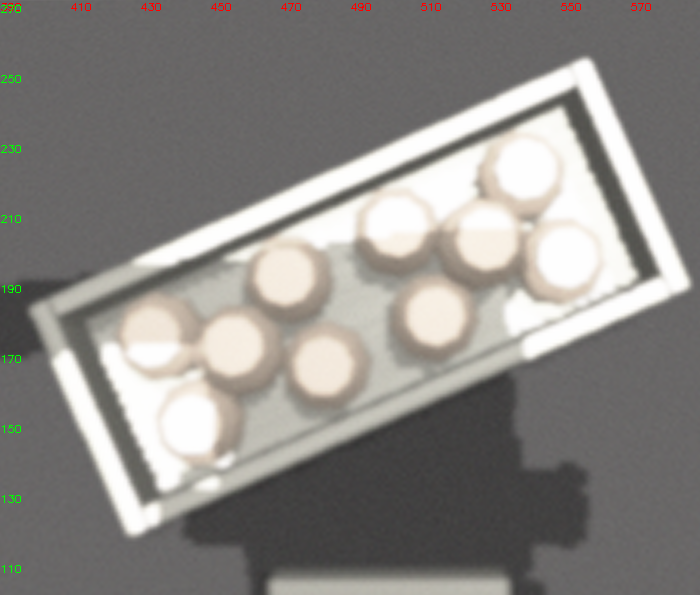

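The bin's rectified outline measures 176×72 mm, centred at (492.8,185.2) with yaw 23.9°. The proud nuggets should then be at (457.6,169.6) and (528.0,200.8). They show at (232,343) and (485,236) px, which matches. I'll go to the +x one first.

```bash
python3 -m handwheel '[[-1,2,0.6,0,0,0,0],[-1,3,0.8,0,0,0,0],[-1,3,0.8,0,0,0,0],[-1,1.55,0.44,0,0,0,0],[-1,0,0,0,0,0,-0.104],[-1,0,0,0,0,0,-0.104],[-1,0,0,0,0,0,-0.104],[-1,0,0,0,0,0,-0.103],[-1,0,0,2,0,0,0],[-1,0,0,2,0,0,0],[-1,0,0,1.5,0,0,0],[-1,0,0,0,0,0,0]]'
python3 -m handwheel '[[-1,0,0,0,0,0,0],[-1,0,0,0,0,0,0],[-1,0,0,0,0,0,0]]'
python3 - <<'E'
from h import *
goal([528,200.8,123],114)
E
```

```text
time: 9.03
tool_pos: [525.4, 200.5, 144.2]
tcp_rot: [-179.6, -0.1, 114.0]
ft_force: [-0.0, -0.9, -3.9]
finger_gap: 22.9
grip_force: 108.1
time: 9.28
tool_pos: [528.7, 201.7, 150.0]
tcp_rot: [179.9, 0.0, 114.0]
ft_force: [0.1, -0.8, -2.1]
finger_gap: 22.8
grip_force: 108.1
at [528.7 201.7 150. ] [1.7986e+02 2.0000e-02 1.1400e+02] F [ 0.1 -0.8 -2.1] gap 22.8 t 9.28
shift cm [-0.06 -0.11  2.7 ]
turn [ 0.003  0.    -0.   ]
```

```bash
python3 -m handwheel '[[-1,-0.06,-0.1,0.6,0,0,0],[-1,0,0,0.6,0,0,0],[-1,0,0,0.6,0,0,0],[-1,0,0,0.3,0,0,0],[-1,0,0,0,0,0,0],[-1,0,0,0,0,0,0]]'|sed -n '1,4p'
python3 -m handwheel '[[-1,0,0,0.1,0,0,0],[-1,0,0,0.1,0,0,0],[-1,0,0,0.1,0,0,0],[-1,0,0,0,0,0,0],[-1,0,0,0,0,0,0]]'|sed -n '1,4p'
python3 -m handwheel '[[-1,0,0,0.1,0,0,0],[-1,0,0,0.1,0,0,0],[-1,0,0,0,0,0,0],[-1,0,0,0,0,0,0]]'|sed -n '1,4p'
```

```text
time: 9.78
tool_pos: [526.6, 200.6, 126.7]
tcp_rot: [-179.9, -0.0, 114.0]
ft_force: [0.5, -0.3, -3.7]
time: 10.2
tool_pos: [527.0, 200.7, 124.3]
tcp_rot: [-180.0, 0.0, 114.0]
ft_force: [0.6, -0.1, -2.0]
time: 10.53
tool_pos: [527.0, 200.7, 122.4]
tcp_rot: [180.0, -0.0, 114.0]
ft_force: [-0.8, -0.1, -0.3]
```

```bash
for i in 1 2 3; do :; done
python3 -m handwheel '[[-1,0,0,0.05,0,0,0],[-1,0,0,0.05,0,0,0],[-1,0,0,0,0,0,0],[-1,0,0,0,0,0,0]]'|sed -n '1,4p'
python3 -m handwheel '[[-1,0,0,0.05,0,0,0],[-1,0,0,0.05,0,0,0],[-1,0,0,0,0,0,0],[-1,0,0,0,0,0,0]]'|sed -n '1,4p'
```

```text
time: 10.87
tool_pos: [527.1, 200.8, 122.1]
tcp_rot: [180.0, -0.0, 114.0]
ft_force: [-3.6, 0.3, 6.2]
time: 11.2
tool_pos: [527.2, 200.8, 121.9]
tcp_rot: [180.0, 0.0, 114.0]
ft_force: [-6.3, -0.3, 11.8]
```

```bash

python3 -m handwheel '[[-1,0,0,-0.1,0,0,0],[-1,0.1,0,0,0,0,0],[-1,0,0,0.1,0,0,0],[-1,0,0,0.02,0,0,0],[-1,0,0,0,0,0,0]]'|sed -n '1,4p'
python3 -m handwheel '[[-1,0,0,-0.1,0,0,0],[-1,-0.2,0,0,0,0,0],[-1,0,0,0.1,0,0,0],[-1,0,0,0.02,0,0,0],[-1,0,0,0,0,0,0]]'|sed -n '1,4p'
```

```text
time: 11.62
tool_pos: [527.2, 201.2, 121.7]
tcp_rot: [179.9, 0.1, 114.0]
ft_force: [-5.5, -2.7, 12.9]
time: 12.03
tool_pos: [527.6, 200.5, 121.4]
tcp_rot: [179.9, -0.1, 114.0]
ft_force: [-7.0, 1.7, 13.1]
```

```bash

python3 -m handwheel '[[-1,0,0,-0.1,0,0,0],[-1,0.1,-0.1,0,0,0,0],[-1,0,0,0.12,0,0,0],[-1,0,0,0.02,0,0,0]]'|sed -n '1,4p'
python3 -m handwheel '[[-1,0,0,-0.1,0,0,0],[-1,0,0.15,0,0,0,0],[-1,0,0,0.12,0,0,0],[-1,0,0,0.02,0,0,0]]'|sed -n '1,4p'
python3 -m handwheel '[[-1,0,0,-0.1,0,0,0],[-1,0.1,-0.15,0,0,0,0],[-1,0,0,0.12,0,0,0],[-1,0,0,0.02,0,0,0]]'|sed -n '1,4p'
```

```text
time: 12.37
tool_pos: [527.1, 200.7, 121.2]
tcp_rot: [179.8, 0.0, 114.0]
ft_force: [-3.8, -0.8, 14.2]
time: 12.7
tool_pos: [527.9, 200.8, 120.5]
tcp_rot: [180.0, 0.0, 114.0]
ft_force: [-6.8, -2.6, 15.6]
time: 13.03
tool_pos: [526.9, 201.2, 119.5]
tcp_rot: [179.8, 0.1, 114.0]
ft_force: [2.2, -0.3, 5.1]
```

```bash

python3 -m handwheel '[[-1,0,0,0.05,0,0,0],[-1,0,0,0.05,0,0,0],[-1,0,0,0,0,0,0]]'|sed -n '1,4p'
python3 -m handwheel '[[-1,0,0,-0.1,0,0,0],[-1,0,0.15,0,0,0,0],[-1,0,0,0.12,0,0,0],[-1,0,0,0.02,0,0,0]]'|sed -n '1,4p'
```

```text
time: 13.28
tool_pos: [525.6, 201.1, 117.2]
tcp_rot: [-180.0, 0.0, 114.0]
ft_force: [1.2, 0.3, -1.1]
time: 13.62
tool_pos: [526.6, 201.7, 116.6]
tcp_rot: [-179.9, -0.0, 114.0]
ft_force: [-0.6, 0.3, -1.1]
```

```bash

python3 -m handwheel '[[-1,0,0,0.1,0,0,0],[-1,0,0,0.1,0,0,0],[-1,0,0,0,0,0,0]]'|sed -n '1,4p'
python3 -m handwheel '[[-1,0,0,0.05,0,0,0],[-1,0,0,0.05,0,0,0],[-1,0,0,0,0,0,0]]'|sed -n '1,4p'
```

```text
time: 13.87
tool_pos: [526.8, 201.7, 114.9]
tcp_rot: [-180.0, -0.0, 114.0]
ft_force: [-0.7, 0.6, -1.9]
time: 14.12
tool_pos: [526.9, 201.8, 114.2]
tcp_rot: [-180.0, -0.0, 114.0]
ft_force: [-0.6, 0.2, -1.2]
```

```bash

python3 -m handwheel '[[-1,0,0,0.05,0,0,0],[-1,0,0,0.05,0,0,0],[-1,0,0,0,0,0,0]]'|sed -n '1,4p'
python3 -m handwheel '[[-1,0,0,0.05,0,0,0],[-1,0,0,0.05,0,0,0],[-1,0,0,0,0,0,0]]'|sed -n '1,4p'
```

```text
time: 14.37
tool_pos: [527.0, 201.8, 113.1]
tcp_rot: [-180.0, -0.0, 114.0]
ft_force: [-0.1, 0.3, -1.7]
time: 14.62
tool_pos: [527.4, 201.8, 112.8]
tcp_rot: [180.0, 0.0, 114.0]
ft_force: [-0.8, -0.1, 3.7]
```

```bash

python3 -m handwheel '[[-1,0,0,0.05,0,0,0],[-1,0,0,0.05,0,0,0],[-1,0,0,0,0,0,0]]'|sed -n '1,4p'
python3 -m handwheel '[[-1,0,0,-1,0,0,0],[-1,0,0,-1,0,0,0],[-1,0,0,-0.5,0,0,0],[-1,0,0,0,0,0,0],[-1,0,0,0,0,0,0]]'|sed -n '1,4p'
python3 - <<'E'
from h import *
goal([457.6,169.6,125],114)
E
```

```text
time: 14.87
tool_pos: [527.9, 202.0, 112.8]
tcp_rot: [179.9, 0.0, 114.0]
ft_force: [-3.1, -1.1, 8.9]
time: 15.28
tool_pos: [527.5, 201.9, 136.9]
tcp_rot: [179.9, 0.0, 114.0]
ft_force: [0.2, -0.1, -2.3]
at [527.5 201.9 136.9] [1.7993e+02 1.0000e-02 1.1401e+02] F [ 0.2 -0.1 -2.3] gap 22.5 t 15.28
shift cm [-0.11 -7.7   1.18]
turn [0.001 0.    0.   ]
```

The +x end is level and solid, with z stopping at 112.8 as predicted. Now the other nugget.

```bash
python3 -m handwheel '[[-1,0,-1,0,0,0,0],[-1,-0.1,-2,0,0,0,0],[-1,0,-2,0,0,0,0],[-1,0,-2,0,0,0,0],[-1,0,-0.7,0,0,0,0],[-1,0,0,0.4,0,0,0],[-1,0,0,0.4,0,0,0],[-1,0,0,0.3,0,0,0],[-1,0,0,0,0,0,0],[-1,0,0,0,0,0,0]]'|sed -n '1,4p'
python3 -m handwheel '[[-1,0,0,0.1,0,0,0],[-1,0,0,0.1,0,0,0],[-1,0,0,0.05,0,0,0],[-1,0,0,0,0,0,0],[-1,0,0,0,0,0,0]]'|sed -n '1,4p'
```

```text
time: 16.12
tool_pos: [457.3, 169.6, 124.8]
tcp_rot: [-180.0, -0.0, 114.0]
ft_force: [0.6, 0.1, -2.1]
time: 16.53
tool_pos: [457.1, 169.6, 122.8]
tcp_rot: [-180.0, -0.0, 114.0]
ft_force: [-0.1, -0.4, -2.2]
```

```bash
python3 -m handwheel '[[-1,0,0,0.05,0,0,0],[-1,0,0,0.05,0,0,0],[-1,0,0,0,0,0,0],[-1,0,0,0,0,0,0]]'|sed -n '1,4p'
python3 -m handwheel '[[-1,0,0,0.05,0,0,0],[-1,0,0,0.05,0,0,0],[-1,0,0,0,0,0,0]]'|sed -n '1,4p'
```

```text
time: 16.87
tool_pos: [457.3, 169.5, 122.0]
tcp_rot: [180.0, 0.0, 114.0]
ft_force: [1.6, -0.7, -1.8]
time: 17.12
tool_pos: [457.5, 169.4, 121.2]
tcp_rot: [180.0, 0.0, 114.0]
ft_force: [-0.6, -1.5, 2.5]
```

```bash
python3 -m handwheel '[[-1,0,0,0.05,0,0,0],[-1,0,0,0.05,0,0,0],[-1,0,0,0,0,0,0]]'|sed -n '1,4p'
python3 -m handwheel '[[-1,0,0,-0.1,0,0,0],[-1,0.1,-0.1,0,0,0,0],[-1,0,0,0.12,0,0,0],[-1,0,0,0.03,0,0,0]]'|sed -n '1,4p'
```

```text
time: 17.37
tool_pos: [457.4, 169.4, 120.1]
tcp_rot: [180.0, 0.0, 114.0]
ft_force: [-0.2, -3.0, 1.2]
time: 17.7
tool_pos: [455.5, 170.3, 119.4]
tcp_rot: [-180.0, -0.0, 114.0]
ft_force: [-2.9, -0.4, 5.9]
```

```bash
python3 -m handwheel '[[-1,0,0,0.05,0,0,0],[-1,0,0,0.05,0,0,0],[-1,0,0,0,0,0,0]]'|sed -n '1,4p'
python3 -m handwheel '[[-1,0,0,-0.1,0,0,0],[-1,0,0.15,0,0,0,0],[-1,0,0,0.12,0,0,0],[-1,0,0,0.02,0,0,0]]'|sed -n '1,4p'
```

```text
time: 17.95
tool_pos: [455.8, 170.2, 118.3]
tcp_rot: [180.0, -0.0, 114.0]
ft_force: [-1.1, 0.4, 1.6]
time: 18.28
tool_pos: [457.3, 170.7, 117.7]
tcp_rot: [180.0, 0.0, 114.0]
ft_force: [-1.2, 0.8, 0.1]
```

```bash
python3 -m handwheel '[[-1,0,0,0.05,0,0,0],[-1,0,0,0.05,0,0,0],[-1,0,0,0.05,0,0,0],[-1,0,0,0,0,0,0]]'|sed -n '1,4p'
python3 -m handwheel '[[-1,0,0,0.05,0,0,0],[-1,0,0,0.05,0,0,0],[-1,0,0,0,0,0,0]]'|sed -n '1,4p'
```

```text
time: 18.62
tool_pos: [457.3, 170.7, 116.5]
tcp_rot: [180.0, 0.0, 114.0]
ft_force: [0.0, 0.7, 1.3]
time: 18.87
tool_pos: [457.1, 170.6, 115.2]
tcp_rot: [-180.0, 0.0, 114.0]
ft_force: [1.0, 0.5, -2.1]
```

```bash
python3 -m handwheel '[[-1,0,0,0.05,0,0,0],[-1,0,0,0.05,0,0,0],[-1,0,0,0,0,0,0],[-1,0,0,0,0,0,0]]'|sed -n '1,4p'
python3 -m handwheel '[[-1,0,0,0.05,0,0,0],[-1,0,0,0.05,0,0,0],[-1,0,0,0,0,0,0]]'|sed -n '1,4p'
```

```text
time: 19.2
tool_pos: [456.9, 170.6, 114.1]
tcp_rot: [-180.0, -0.0, 114.0]
ft_force: [-0.2, 0.4, -1.5]
time: 19.45
tool_pos: [457.0, 170.6, 113.2]
tcp_rot: [-180.0, -0.0, 114.0]
ft_force: [1.2, -0.0, -1.5]
```

```bash
python3 -m handwheel '[[-1,0,0,0.05,0,0,0],[-1,0,0,0.05,0,0,0],[-1,0,0,0,0,0,0],[-1,0,0,0,0,0,0]]'|sed -n '1,4p'
python3 -m handwheel '[[-1,0,0,0.05,0,0,0],[-1,0,0,0.05,0,0,0],[-1,0,0,0,0,0,0]]'|sed -n '1,4p'
```

```text
time: 19.78
tool_pos: [457.3, 170.7, 112.7]
tcp_rot: [180.0, 0.0, 114.0]
ft_force: [-1.5, -0.3, 3.3]
time: 20.03
tool_pos: [457.8, 170.9, 112.7]
tcp_rot: [179.9, 0.0, 114.0]
ft_force: [-3.5, -1.4, 9.7]
```

```bash
python3 -m handwheel '[[-1,0,0,0.03,0,0,0],[-1,0,0,0.02,0,0,0],[-1,0,0,0,0,0,0],[-1,0,0,0,0,0,0]]'|sed -n '1,4p'
python3 -m handwheel '[[-1,0,0,0,0,0,0],[-1,0,0,0,0,0,0],[-1,0,0,0,0,0,0],[-1,0,0,0,0,0,0],[-1,0,0,0,0,0,0],[-1,0,0,0,0,0,0],[-1,0,0,0,0,0,0],[-1,0,0,0,0,0,0],[-1,0,0,0,0,0,0],[-1,0,0,0,0,0,0],[-1,0,0,0,0,0,0],[-1,0,0,0,0,0,0]]'|sed -n '1,4p'
python3 -m handwheel '[[-1,0,0,0,0,0,0],[-1,0,0,0,0,0,0],[-1,0,0,-0.1,0,0,0],[-1,0,0,-1,0,0,0],[-1,0,0,-1,0,0,0],[-1,0,0,-0.4,0,0,0],[-1,0,0,0,0,0,0]]'|sed -n '1,4p'
```

```text
time: 20.37
tool_pos: [458.1, 170.9, 112.7]
tcp_rot: [179.9, 0.0, 114.0]
ft_force: [-4.5, -1.5, 12.8]
time: 21.37
tool_pos: [458.1, 170.9, 112.7]
tcp_rot: [179.9, 0.0, 114.0]
ft_force: [-4.9, -1.2, 13.8]
time: 21.95
tool_pos: [458.2, 170.9, 137.7]
tcp_rot: [179.8, 0.0, 114.0]
ft_force: [0.8, -0.5, -2.2]
```

```bash
python3 -m handwheel '[[-1,0,1,0,0,0,0],[-1,0,2,0,0,0,0],[-1,0,2,0,0,0,0],[-1,0,2,0,0,0,0],[-1,0.1,0.6,0,0,0,0],[-1,0,0,0.6,0,0,0],[-1,0,0,0.6,0,0,0],[-1,0,0,0.5,0,0,0],[-1,0,0,0.2,0,0,0],[-1,0,0,0,0,0,0],[-1,0,0,0,0,0,0]]'|sed -n '1,4p'
python3 -m handwheel '[[-1,0,0,0.1,0,0,0],[-1,0,0,0.1,0,0,0],[-1,0,0,0.05,0,0,0],[-1,0,0,0,0,0,0],[-1,0,0,0,0,0,0]]'|sed -n '1,4p'
```

```text
time: 22.87
tool_pos: [525.6, 202.2, 116.6]
tcp_rot: [-180.0, -0.0, 114.0]
ft_force: [0.5, 0.3, -2.6]
time: 23.28
tool_pos: [526.2, 202.5, 114.5]
tcp_rot: [180.0, -0.0, 114.0]
ft_force: [0.2, -1.1, -1.4]
```

```bash
python3 -m handwheel '[[-1,0,0,0.1,0,0,0],[-1,0,0,0.05,0,0,0],[-1,0,0,0.05,0,0,0],[-1,0,0,0,0,0,0],[-1,0,0,0,0,0,0]]'|sed -n '1,4p'
python3 -m handwheel '[[-1,0,0,0.05,0,0,0],[-1,0,0,0.05,0,0,0],[-1,0,0,0,0,0,0],[-1,0,0,0,0,0,0]]'|sed -n '1,4p'
```

```text
time: 23.7
tool_pos: [526.4, 202.6, 112.8]
tcp_rot: [180.0, 0.0, 114.0]
ft_force: [-1.3, -0.1, 1.9]
time: 24.03
tool_pos: [526.9, 202.7, 112.8]
tcp_rot: [179.9, 0.0, 114.0]
ft_force: [-2.5, -0.6, 7.5]
```

The +x end is still level at 112.8. I'll give it the same steady press here, then lift and look.

```bash
python3 -m handwheel '[[-1,0,0,0.05,0,0,0],[-1,0,0,0.04,0,0,0],[-1,0,0,0,0,0,0],[-1,0,0,0,0,0,0]]'|sed -n '1,4p'
python3 -m handwheel '[[-1,0,0,0,0,0,0],[-1,0,0,0,0,0,0],[-1,0,0,0,0,0,0],[-1,0,0,0,0,0,0],[-1,0,0,0,0,0,0],[-1,0,0,0,0,0,0],[-1,0,0,0,0,0,0],[-1,0,0,0,0,0,0],[-1,0,0,0,0,0,0],[-1,0,0,0,0,0,0],[-1,0,0,0,0,0,0],[-1,0,0,0,0,0,0]]'|sed -n '1,4p'
python3 -m handwheel '[[-1,0,0,0,0,0,0],[-1,0,0,-0.1,0,0,0],[-1,0,0,-1,0,0,0],[-1,0,0,-2,0,0,0],[-1,0,0,-3,0,0,0],[-1,0,0,-3,0,0,0],[-1,0,0,0,0,0,0.104],[-1,0,0,0,0,0,0.104],[-1,0,0,0,0,0,0.104],[-1,0,0,0,0,0,0.103],[-1,0,0,0,0,0,0],[-1,0,0,0,0,0,0]]'|sed -n '1,4p'
```

```text
time: 24.37
tool_pos: [527.4, 202.8, 112.8]
tcp_rot: [179.8, 0.0, 114.0]
ft_force: [-4.7, -2.0, 12.8]
time: 25.37
tool_pos: [527.4, 202.8, 112.8]
tcp_rot: [179.8, 0.0, 114.0]
ft_force: [-4.1, -1.0, 12.6]
time: 26.37
tool_pos: [526.0, 202.4, 201.5]
tcp_rot: [-180.0, 0.0, 90.4]
ft_force: [-0.3, 0.4, -3.0]
```

```bash
python3 -m handwheel '[[-1,-1.7,-0.4,0,0,0,0],[-1,-3,-0.8,0,0,0,0],[-1,-3,-0.8,0,0,0,0],[-1,-2,-0.4,0,0,0,0],[-1,0,0,0,0,0,0],[-1,0,0,0,0,0,0],[-1,0,0,0,0,0,0]]'|sed -n '1,4p'
python3 - <<'E'
from h import *
goal([528.5,-212,210],90.4)
p=snapshot('wrist')
o=rect(p,36,390,590,100,270,3.5)
cv2.imwrite('pics/r3.png',o)
E
```

```text
time: 26.95
tool_pos: [502.7, 105.7, 201.7]
tcp_rot: [180.0, -0.0, 90.3]
ft_force: [-0.4, -0.8, -3.2]
at [502.7 105.7 201.7] [ 1.7998e+02 -3.0000e-02  9.0310e+01] F [-0.4 -0.8 -3.2] gap 23.1 t 26.95
shift cm [-31.79   2.4   -0.85]
turn [ 0.    -0.    -0.001]
```

View pics/r3.png

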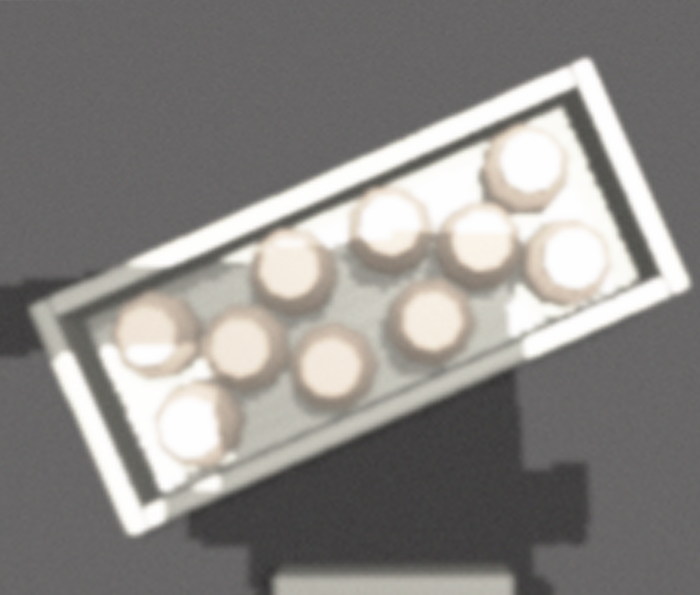

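All ten nuggets lie in one layer. The former proud ones, at (240,343) and (480,238) px, are now the same apparent size as the rest. I'll take the tamper back to its original spot.

```bash
python3 -m handwheel '[[-1,-1.5,0,0,0,0,0],[-1,-2.5,0.2,0,0,0,0],[-1,-2.5,0.3,0,0,0,0],[-1,-2.5,0.3,0,0,0,0],[-1,-2.5,0.3,0,0,0,0],[-1,-2.5,0.3,0,0,0,0],[-1,-2.5,0.3,0,0,0,0],[-1,-2.5,0.3,0,0,0,0],[-1,-2.5,0.3,0,0,0,0],[-1,-2.5,0.3,0,0,0,0],[-1,-2.5,0.15,0,0,0,0],[-1,-2.5,0,0,0,0,0]]'|sed -n '1,4p'
python3 -m handwheel '[[-1,-2,0,0,0,0,0],[-1,-1,0,0,0,0,0],[-1,0,0,0,0,0,0],[-1,0,0,2,0,0,0],[-1,0,0,3,0,0,0],[-1,0,0,3,0,0,0],[-1,0,0,1.5,0,0,0],[-1,0,0,0.5,0,0,0],[-1,0,0,0,0,0,0],[-1,0,0,0,0,0,0],[-1,0,0,0,0,0,0]]'|sed -n '1,4p'
python3 -c "
from h import *
goal([530.1,-214,84],90.2)"
```

```text
time: 28.0
tool_pos: [532.0, -184.7, 201.3]
tcp_rot: [180.0, -0.0, 90.4]
ft_force: [1.0, 0.0, -2.1]
time: 28.92
tool_pos: [532.8, -214.6, 103.6]
tcp_rot: [179.8, 0.1, 90.3]
ft_force: [-0.2, -0.2, -1.4]
at [ 532.8 -214.6  103.6] [1.7984e+02 8.0000e-02 9.0270e+01] F [-0.2 -0.2 -1.4] gap 22.9 t 28.92
shift cm [ 0.06 -0.28  1.96]
turn [0.003 0.001 0.001]
```

```bash
python3 -m handwheel '[[-1,0.05,-0.25,0.5,0,0,0],[-1,0,0,0.5,0,0,0],[-1,0,0,0.4,0,0,0],[-1,0,0,0.2,0,0,0],[-1,0,0,0.1,0,0,0],[-1,0,0,0,0,0,0],[-1,0,0,0,0,0,0],[-1,0,0,0,0,0,0]]'|sed -n '1,4p'
python3 -m handwheel '[[-1,0,0,0.05,0,0,0],[-1,0,0,0.05,0,0,0],[-1,0,0,0,0,0,0],[-1,0,0,0,0,0,0]]'|sed -n '1,4p'
```

```text
time: 29.58
tool_pos: [529.0, -214.1, 84.7]
tcp_rot: [180.0, 0.0, 90.2]
ft_force: [0.4, -0.1, -2.4]
time: 29.92
tool_pos: [529.0, -214.1, 83.7]
tcp_rot: [180.0, 0.0, 90.2]
ft_force: [1.0, -0.3, -1.0]
```

```bash
python3 -m handwheel '[[-1,0,0,0.04,0,0,0],[-1,0,0,0,0,0,0],[-1,0,0,0,0,0,0]]'|sed -n '1,4p'
python3 -m handwheel '[[-0.4,0,0,0,0,0,0],[-0.2,0,0,0,0,0,0],[0,0,0,0,0,0,0],[0.4,0,0,0,0,0,0],[1,0,0,0,0,0,0],[1,0,0,0,0,0,0],[1,0,0,0,0,0,0],[1,0,0,0,0,0,0],[1,0,0,0,0,0,0],[1,0,0,0,0,0,0]]' 20
python3 -m handwheel '[[1,0,0,-1,0,0,0],[1,0,0,-2,0,0,0],[1,0,0,-3,0,0,0],[1,0,0,-3,0,0,0],[1,0,0,-3,0,0,0],[1,0,0,-2,0,0,0],[1,3,0,0,0,0,0],[1,3,0,0,0,0,0],[1,1,0,0,0,0,0],[1,0,0,0,0,0,0],[1,0,0,0,0,0,0]]'
python3 - <<'E'
from h import *
p=snapshot('wrist'); a=p['image']; save(p,'w3.png')
p=snapshot('top')
for q in ['tamper_grip','tamper_foot','eyepiece','objective','jar']:
    print(q,[(np.round(d['location']),round(d['conf'],2)) for d in place_of(p,q)][:2])
E
```

```text
time: 30.17
tool_pos: [529.0, -214.1, 83.7]
tcp_rot: [180.0, 0.0, 90.2]
ft_force: [-1.5, 0.2, 5.6]
time: 31.0
tool_pos: [528.9, -214.0, 83.1]
tcp_rot: [180.0, 0.0, 90.2]
ft_force: [-0.6, -0.7, 0.1]
finger_gap: 85.5
grip_force: 0.0
time: 31.92
tool_pos: [528.6, -143.8, 223.6]
tcp_rot: [180.0, 0.0, 90.3]
ft_force: [0.2, 1.0, 0.8]
finger_gap: 85.7
grip_force: 0.0
tamper_grip []
tamper_foot []
eyepiece [(array([514.,   4.,  -0.]), 0.72), (array([426., 178.,  22.]), 0.4)]
objective [(array([600.,  -2.,   1.]), 0.6), (array([494., 188.,  -0.]), 0.46)]
jar [(array([777.,  71.,   2.]), 0.66), (array([597.,   2.,   0.]), 0.58)]
```

View pics/w3.png

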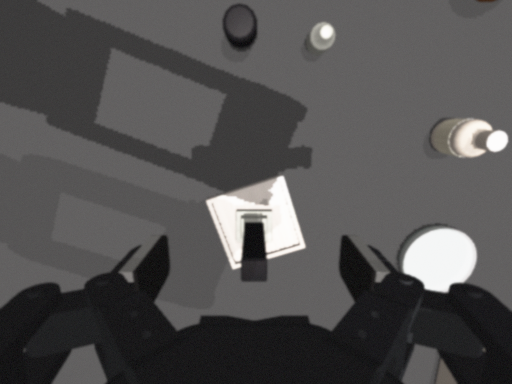

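The tamper stands upright in the tray, with its top at (255,268) and its foot at (254,215). The gripper is clear and the bystanders haven't moved.

```bash
python3 -c "
from bench import hand_in; print(hand_in())"
```

```text
the job is handed in; nothing more can be done
None
```

The job is handed in: both proud nuggets are tamped level, each end got a steady press of about 15 N for a second or more, the highest force I read was about 18 N, and the tamper stands upright in its tray with nothing else moved.

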